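Clear the ball feed and make up the spray tray

ROBOT

A 6-joint arm with a two-finger parallel gripper is mounted at the origin on the work surface. World frame = base frame: x ahead of the robot, y to its left, z up, the work surface at z = 0. Lengths are in m, angles in rad, forces in N, time in s.
With the tool pointing down it reaches from about 0.25 to 0.775 m from the base axis. Payload 4 kg.
Tool frame: the origin (TCP) lies on the front face of the gripper's body, between the roots of the fingers; the fingertips stand 97 mm ahead of it and the grasp point (between the pads) lies 78 mm ahead of it; z points along the fingers, y is the line along which they close (so a half turn about z gives the same grasp; the last joint's range is limited). The gripper opens to 94 mm and grips with 3 to 60 N. Pads are 16 mm wide; open, the fingers measure 119 mm over their backs; the gripper's body (75 mm by 177 mm) begins 78 mm behind the grasp point.
Start: joints at [1.111, 0.087, 1.371, -0, 1.684, -0.103], TCP at [0.192, 0.515, 0.303] pointing down, gripper open.
Joint ranges: [-3.1, 3.1], [-0.76, 2.03], [0.27, 2.55], [-1.08, 4.22], [0.17, 2.65], [-2.57, 2.57]. Speed limits (rad/s): [2.79, 2.79, 3.14, 3.14, 3.14, 3.14].

INTERFACE

Orientations are given as a unit quaternion [w, x, y, z].
In Python, from bench import ctrl gives the robot as it stands. Calls block until the motion is done:
- ctrl.move_pose(position, orientation): joint-space move of the TCP to a pose.
- ctrl.move_straight(position, attitude=None, v=0.15, contact_N=None): straight line of the TCP; attitude=None keeps the orientation; v is the mean speed in m/s. With contact_N (N) it stops when the force on the tool has changed by that much, and returns True; else False.
- ctrl.goto_joints(angles): joint-space move.
- ctrl.move_gripper(opening, force=None): finger opening in m; force is the grip in N (None keeps the last); returns when the fingers have stopped.
- ctrl.sleep(seconds).
- ctrl.solve_ik(position, orientation): joint angles nearest the present ones, or None.
- ctrl.state(): the state.
- ctrl.get_image(name): name is "scene" or "top" or "wrist"; returns the picture (384x512x3 uint8, blue, green, red); there is no depth.
- ctrl.get_calibration(name): a dict with "fx", "fy", "cx", "cy" (pixels), "R" (3x3) and "t" (3): a world point X has camera coordinates R X + t. Camera axes: x right, y down, z forward; pixel columns grow to the right and rows downward; lengths in m; the calibration is good to about 2 mm. A picture is of the moment at which its call begins: read the wrist's pose just before it. get_calibration takes no time and is no camera call; for the wrist camera it gives the pose at the moment of the call.
A pose or a line that the arm cannot do raises ctrl.MotionError and nothing moves.
- ctrl.close_job(): hands the job in; it is judged then, once.
The state is a dict: "clock": time; "joint_positions": joint angles; "dq": joint speeds; "joint_efforts": joint torques, N m; "eef_pos": TCP position; "tcp_rot": TCP orientation; "wrist_force": force on the tool from outside, world axes, zero at the start; "wrist_torque": the same for the moment, N m; "width": finger opening in m; "grip_force": force on a finger pad.
Only numpy, scipy, OpenCV 4.12 (cv2) and the standard library are available. Lean on these libraries where they do the work, as an engineer would, in place of code of your own. Each camera call takes 0.05 s, during which the arm holds its last target. There are 200 camera calls.

TASK

The ball chute is jammed by a flat-bottomed knob: first lift that knob out and stand it on its flat base in the shallow steel dish, so that the two wooden balls roll down to the foot of the chute. Then make up the spray tray, the balls and finials in any order: one ball seated in each of its two round holes, and one of the two tall pointed finials standing upright in each of its two square bays. Leave the round-topped finial and the short finial standing where they are.

Things in the scene. Friction and masses are not known exactly. Their poses are not given: they have to be found in the camera images.
- chute: Fixed chute, base 270 x 70 mm; origin: centre of underside, x uphill, z up. Two 8 mm rods, 32 mm over the outsides, no side walls, fall 7 degrees to -x; axes at height 22 mm + 0.122 (x + 115 mm). Stop plate: face x = -115, top 55 mm high; end plate x = +123, 93 high. Ball centres ride 21 mm above the rod axes; at the stop x = -95, 45 high, the next 40 mm uphill. Balls roll down when free.
- stuck: The jamming piece: flat-bottomed bun knob of plain wood, 40 mm across (straight band from 8 to 21 mm above its underside, grip here), 30 mm tall, 30 g, domed top. Origin at the centre of its underside, z along its axis. It sits on the chute's rods about halfway, tilted 7 degrees with them, does not roll, and holds back the balls.
- ball_a: Plain wooden ball, 40 mm across, about 24 g, origin at its centre (its axes turn as it rolls). At the start it rests on the two rods of the chute, against the uphill side of the stuck knob.
- ball_b: Plain wooden ball, 40 mm across, about 24 g, origin at its centre (its axes turn as it rolls). At the start it rests on the two rods of the chute, against the uphill side of the other ball.
- finial_a: Turned plain wood finial, loose, upright on the bench: round foot 40 mm across (0 to 12 mm high), narrow neck, straight barrel 34 mm across from 28 to 50 mm high (grip here), then a long taper to a sharp point; 84 mm tall in all. 50 g. Origin: centre of its underside, z up; round, yaw means nothing. Belongs in the tray.
- finial_b: Turned plain wood finial, loose, upright on the bench: round foot 40 mm across (0 to 12 mm high), narrow neck, straight barrel 34 mm across from 28 to 50 mm high (grip here), then a long taper to a sharp point; 84 mm tall in all. 50 g. Origin: centre of its underside, z up; round, yaw means nothing. The same as finial_a. Belongs in the tray.
- round_top: Turned plain wood finial, loose, upright on the bench: same foot, barrel and height (84 mm) as the pointed finials, but it ends in a 34 mm ball. Origin: centre of its underside, z up; round, yaw means nothing. Does not belong: leave it.
- short_one: Turned plain wood finial, loose, upright on the bench: foot and barrel as wide as the pointed finials', also pointed, but only 52 mm tall. Origin: centre of its underside, z up; round, yaw means nothing. Does not belong: leave it.
- tray: Fixed plywood spray tray 180 (x) x 170 (y) mm, top face 12 mm high. Origin: centre of its underside, z up. Round through holes 27 mm across at (x, y) = (-42, -42) and (-42, +42) mm; a seated ball's centre is 27 mm above the bench. Square bays 58 x 58 mm inside, centred at (+45, -34) and (+45, +34), floor = top face, framed by dark strips 8 mm high, 6 to 10 mm thick.
- dish: Fixed shallow square steel dish for rejects, 100 x 100 mm outside, walls 3 mm thick and 12 mm high, floor 3 mm thick. Origin: centre of its underside; z up.

How it is judged:
On the way, in this order (a step that is already met when the one before it is completed fails the run):
1. the stuck knob stands on its base in the steel dish, let go (before any ball is in the tray) (x of stuck in the frame of dish between -0.036 and 0.036 m and y of stuck in the frame of dish between -0.036 and 0.036 m and z of stuck in the frame of dish below 0.009 m and angle between stuck's own z axis and vertical below 0.15 rad and contact force between the fingers and stuck below 0.1 N), for 0.2 s.
2. a ball is seated in a hole of the tray ((((x of ball_a in the frame of tray between -0.05 and -0.034 m and y of ball_a in the frame of tray between -0.05 and -0.034 m and z of ball_a in the frame of tray below 0.031 m) or (x of ball_a in the frame of tray between -0.05 and -0.034 m and y of ball_a in the frame of tray between 0.034 and 0.05 m and z of ball_a in the frame of tray below 0.031 m)) or ((x of ball_b in the frame of tray between -0.05 and -0.034 m and y of ball_b in the frame of tray between -0.05 and -0.034 m and z of ball_b in the frame of tray below 0.031 m) or (x of ball_b in the frame of tray between -0.05 and -0.034 m and y of ball_b in the frame of tray between 0.034 and 0.05 m and z of ball_b in the frame of tray below 0.031 m)))), for 0.2 s.
At the end, for the whole second after the job is handed in: Knob on its base on the dish's floor; each ball sunk in a tray hole (8 mm in x, y; centre under 31 mm high); each tall pointed finial upright (0.12 rad) on a bay floor, 12 mm from its middle in x, y at most; round-topped and short finials upright, moved under 30 mm; all released and at rest (x of stuck in the frame of dish between -0.036 and 0.036 m and y of stuck in the frame of dish between -0.036 and 0.036 m and z of stuck in the frame of dish below 0.009 m and angle between stuck's own z axis and vertical below 0.15 rad and ((x of ball_a in the frame of tray between -0.05 and -0.034 m and y of ball_a in the frame of tray between -0.05 and -0.034 m and z of ball_a in the frame of tray below 0.031 m) or (x of ball_a in the frame of tray between -0.05 and -0.034 m and y of ball_a in the frame of tray between 0.034 and 0.05 m and z of ball_a in the frame of tray below 0.031 m)) and ((x of ball_b in the frame of tray between -0.05 and -0.034 m and y of ball_b in the frame of tray between -0.05 and -0.034 m and z of ball_b in the frame of tray below 0.031 m) or (x of ball_b in the frame of tray between -0.05 and -0.034 m and y of ball_b in the frame of tray between 0.034 and 0.05 m and z of ball_b in the frame of tray below 0.031 m)) and ((x of finial_a in the frame of tray between 0.033 and 0.057 m and y of finial_a in the frame of tray between -0.046 and -0.022 m and z of finial_a in the frame of tray below 0.017 m) or (x of finial_a in the frame of tray between 0.033 and 0.057 m and y of finial_a in the frame of tray between 0.022 and 0.046 m and z of finial_a in the frame of tray below 0.017 m)) and angle between each of finial_a, finial_b's own z axis and vertical below 0.12 rad and ((x of finial_b in the frame of tray between 0.033 and 0.057 m and y of finial_b in the frame of tray between -0.046 and -0.022 m and z of finial_b in the frame of tray below 0.017 m) or (x of finial_b in the frame of tray between 0.033 and 0.057 m and y of finial_b in the frame of tray between 0.022 and 0.046 m and z of finial_b in the frame of tray below 0.017 m)) and distance of each of round_top, short_one from where it was at the start of the episode below 0.03 m and angle between each of round_top, short_one's own z axis and vertical below 0.2 rad and linear speed of each of stuck, ball_a, ball_b, finial_a, finial_b below 0.03 m/s); the robot touches nothing.
It fails at once if the round-topped or the short finial is knocked over, or shifted by more than 30 mm (not (distance of each of round_top, short_one from where it was at the start of the episode below 0.03 m and angle between each of round_top, short_one's own z axis and vertical below 0.2 rad)).
It also fails if it takes over 120 s, if anything falls off the work surface, if the arm or the gripper's body presses on something with over 40 N, if the wrist force passes 120 N, or if a joint passes its speed limit or range.

## Working session

There is one attempt and no reset: what is moved stays moved. The work goes in short steps, each a Python script; the robot and the scene stay as the last script left them, time stands still between calls to the robot, and variables do not carry over. Pictures are saved under pics/ and viewed, at most 14 in all, crops included, and the job is handed in when it is done.

```bash
mkdir -p pics; ls
python3 - <<'E'
from bench import ctrl
import cv2
for n in("scene","top"):
    cv2.imwrite(f"pics/{n}0.png",ctrl.get_image(n)); c=ctrl.get_calibration(n); print(n,c)
print(ctrl.state())
E
```

```text
bench.py
pics
scene {'fx': 357.8218698176452, 'fy': 357.8218698176452, 'cx': 252.4722557684889, 'cy': 197.17549826702904, 'R': array([[-0.07915952,  0.9967836 , -0.01249886],
       [ 0.84723663,  0.06066581, -0.52774023],
       [-0.52528455, -0.05236515, -0.84931386]]), 't': array([ 0.04130692, -0.42061643,  1.23234702])}
top {'fx': 348.0762400761853, 'fy': 348.0762400761853, 'cx': 257.54491050124466, 'cy': 189.65137931659436, 'R': array([[-0.00836449, -0.99988543,  0.01261611],
       [-0.99058505,  0.00656135, -0.13674138],
       [ 0.13664293, -0.0136411 , -0.99052644]]), 't': array([0.00474875, 0.54783592, 1.09429257])}
{'clock': 0.1, 'joint_positions': array([ 1.11092211e+00,  8.78874254e-02,  1.37207127e+00, -3.43643794e-05,
        1.68355472e+00, -1.03072629e-01]), 'dq': array([ 0.00071641, -0.00291777, -0.00285889, -0.00035289, -0.0001035 ,
        0.00161588]), 'joint_efforts': array([ 1.89445767e-03, -3.41252232e+01, -3.03300834e+01,  7.19086896e-02,
        3.04735755e-02, -1.02616309e-04]), 'eef_pos': array([0.19197523, 0.51510526, 0.30163371]), 'tcp_rot': array([-2.50363118e-04,  1.77457780e-01,  9.84127946e-01, -9.27329325e-04]), 'wrist_force': array([ 0.28145012,  0.29885822, -0.20084164]), 'wrist_torque': array([ 0.04479556, -0.0259289 ,  0.01982831]), 'grip_force': 0.0, 'width': 0.09389963537366716}
```

View pics/top0.png

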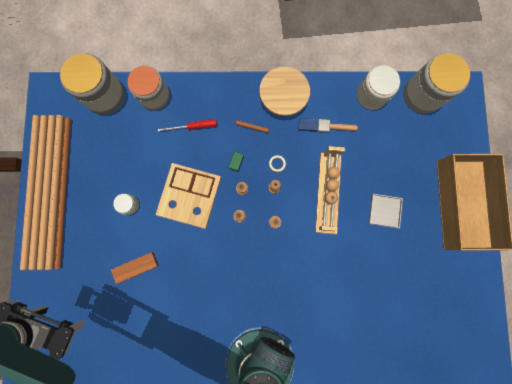

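View pics/scene0.png

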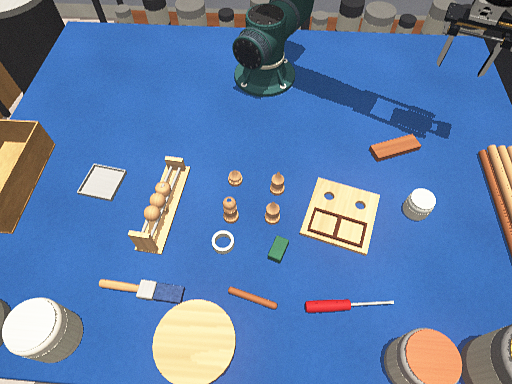

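Run:
```python
import cv2
t=cv2.imread("pics/top0.png"); s=cv2.imread("pics/scene0.png")
cv2.imwrite("pics/c1.png",cv2.resize(t[140:240,310:410],None,fx=6,fy=6,interpolation=cv2.INTER_CUBIC))
cv2.imwrite("pics/c2.png",cv2.resize(t[145:235,150:290],None,fx=5.7,fy=5.7,interpolation=cv2.INTER_CUBIC))
cv2.imwrite("pics/c3.png",cv2.resize(s[150:260,70:290],None,fx=3.6,fy=3.6,interpolation=cv2.INTER_CUBIC))
```

```text
(no output)
```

View pics/c1.png

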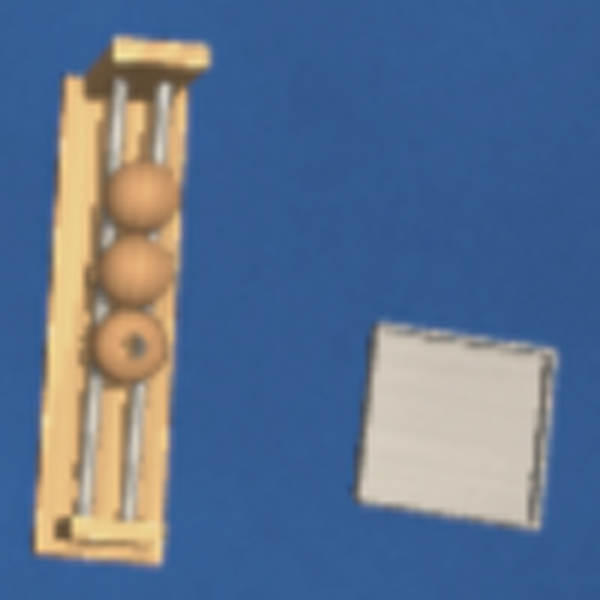

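View pics/c2.png

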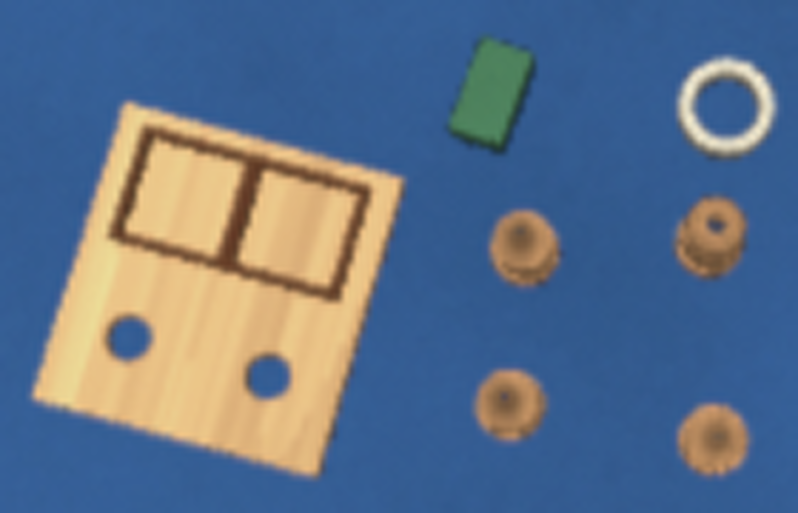

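View pics/c3.png

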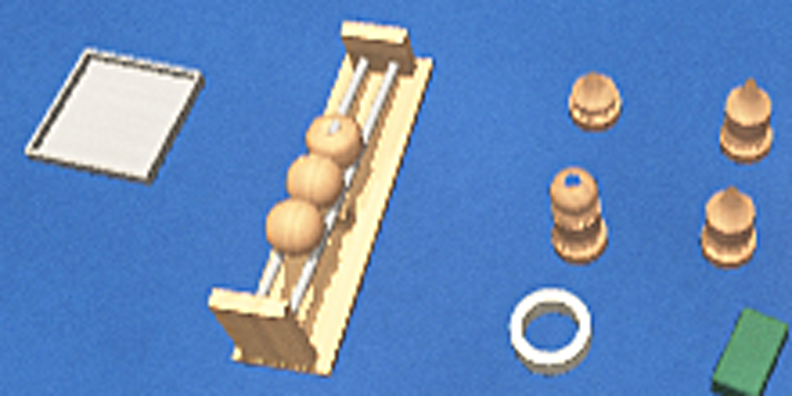

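```bash
cat > h.py <<'E'
import numpy as np
from bench import ctrl
from scipy.optimize import least_squares
def ray(c,uv):
    d=c["R"].T@np.array([(uv[0]-c["cx"])/c["fx"],(uv[1]-c["cy"])/c["fy"],1]); return -c["R"].T@c["t"],d/np.linalg.norm(d)
def onz(c,uv,z):
    o,d=ray(c,uv); return o+d*(z-o[2])/d[2]
def tri(rs):
    A=sum(np.eye(3)-np.outer(d,d) for o,d in rs); b=sum((np.eye(3)-np.outer(d,d))@o for o,d in rs); return np.linalg.solve(A,b)
def fit(L,W):  # rigid 2D: W = R(a) L + t
    L=np.array(L,float);W=np.array(W)[:,:2]
    r=least_squares(lambda p:(np.c_[np.cos(p[2])*L[:,0]-np.sin(p[2])*L[:,1]+p[0],np.sin(p[2])*L[:,0]+np.cos(p[2])*L[:,1]+p[1]]-W).ravel(),[*W.mean(0),0])
    return r.x,r.fun.reshape(-1,2)
def loc(p,x,y): return np.array([p[0]+np.cos(p[2])*x-np.sin(p[2])*y,p[1]+np.sin(p[2])*x+np.cos(p[2])*y])
E
python3 - <<'E'
from h import *
np.set_printoptions(precision=4,suppress=True)
T=ctrl.get_calibration("top");S=ctrl.get_calibration("scene")
c1=lambda x,y:(310+(x+.5)/6-.5,140+(y+.5)/6-.5)
c2=lambda x,y:(150+(x+.5)/5.7-.5,145+(y+.5)/5.7-.5)
c3=lambda x,y:(70+(x+.5)/3.6-.5,150+(y+.5)/3.6-.5)
for n,a,b in [("ballb",(142,196),(294,226)),("balla",(135,270),(315,181)),("stuckhole",(135,346),(337,130))]:
    ra,rb=ray(T,c1(*a)),ray(S,c3(*b)); print(n,tri([ra,rb]))
print("dish",*fit([(.05,.05),(.05,-.05),(-.05,-.05),(-.05,.05)],[onz(T,c1(*q),.012) for q in [(380,322),(556,348),(538,527),(358,500)]]))
print("tray",*fit([(.09,.085),(.09,-.085),(-.09,-.085),(-.09,.085),(-.042,.042),(-.042,-.042)],[onz(T,c2(*q),.012) for q in [(125,102),(403,178),(318,476),(33,400),(129,338),(268,376)]]))
for n,a,b in [("finA tip",(520,237),(751,80)),("finB tip",(506,400),(734,188)),("round",(716,224),(573,180)),("short",(715,438),(597,74))]:
    print(n,tri([ray(T,c2(*a)),ray(S,c3(*b))]))
print("chute ends", onz(T,c1(118,40),.093),onz(T,c1(210,46),.093),onz(T,c1(75,516),.055),onz(T,c1(163,520),.055))
print("chute base foot (z=0?)",onz(T,c1(36,552),0.01),onz(T,c1(162,565),0.01),onz(T,c1(66,76),.01))
E
```

```text
ballb [ 0.5986 -0.2416  0.0656]
balla [ 0.5593 -0.2372  0.0607]
stuckhole [ 0.5178 -0.2325  0.0633]
dish [ 0.4798 -0.4247 -0.1629] [[ 0.0005  0.001 ]
 [-0.0005 -0.0003]
 [-0.0004 -0.0005]
 [ 0.0003 -0.0002]]
tray [ 0.535   0.2302 -0.2707] [[-0.0007  0.0002]
 [ 0.0002 -0.0001]
 [-0.      0.0004]
 [ 0.0006 -0.    ]
 [-0.0001 -0.0001]
 [ 0.0001 -0.0005]]
finA tip [0.5384 0.0555 0.1803]
finB tip [ 0.4731  0.0616 -0.0559]
round [ 0.5594 -0.0539  0.0834]
short [ 0.4439 -0.0528  0.047 ]
chute ends [ 0.6769 -0.2259  0.093 ] [ 0.6734 -0.2743  0.093 ] [ 0.4293 -0.2024  0.055 ] [ 0.4269 -0.2488  0.055 ]
chute base foot (z=0?) [ 0.4114 -0.1892  0.01  ] [ 0.4038 -0.2581  0.01  ] [ 0.6782 -0.2145  0.01  ]
```

```bash
cat >> h.py <<'E'
from scipy.spatial.transform import Rotation as Ro
def quat(phi,axis=(0,0,1)):  # tool y at heading phi, tool z = -axis
    z=-np.array(axis,float)/np.linalg.norm(axis); y=np.array([np.cos(phi),np.sin(phi),0]); y-=z*(y@z); y/=np.linalg.norm(y)
    x,yy,zz,w=Ro.from_matrix(np.c_[np.cross(y,z),y,z]).as_quat(); return np.array([w,x,yy,zz])
def best(g,phi,axis=(0,0,1)):
    """TCP pose putting the grasp point at g; of the two half turns the one with smaller |q6|"""
    a=np.array(axis,float)/np.linalg.norm(axis); p=np.array(g)+.078*a; o=[]
    for f in(phi,phi+np.pi):
        q=quat(f,axis); j=ctrl.solve_ik(p,q)
        if j is not None:o.append((abs(j[5]),q))
    return p,min(o,key=lambda t:t[0])[1]
def over(g,phi,z=.18,axis=(0,0,1)):
    p,q=best((g[0],g[1],z),phi,axis); ctrl.move_pose(p,q)
def line(g,v=.15,axis=(0,0,1),**k):
    a=np.array(axis,float)/np.linalg.norm(axis); return ctrl.move_straight(np.array(g)+.078*a,v=v,**k)
E
python3 - <<'E'
from h import *
np.set_printoptions(precision=4,suppress=True)
T=ctrl.get_calibration("top");S=ctrl.get_calibration("scene")
c1=lambda x,y:(310+(x+.5)/6-.5,140+(y+.5)/6-.5)
c2=lambda x,y:(150+(x+.5)/5.7-.5,145+(y+.5)/5.7-.5)
c3=lambda x,y:(70+(x+.5)/3.6-.5,150+(y+.5)/3.6-.5)
for n,a,b in [("finA tip",(520,237),(734,188)),("finB tip",(506,400),(751,80))]:
    print(n,tri([ray(T,c2(*a)),ray(S,c3(*b))]),onz(T,c2(*a),.084),onz(S,c3(*b),.084))
for b in [(729,250),(746,146)]: print("foot scene",onz(S,c3(*b),.006))
p,r=fit([(-.135,.035),(-.135,-.035),(.135,.035),(-.115,.0),(.123,0)],[onz(T,c1(36,552),.01),onz(T,c1(162,565),.01),onz(T,c1(66,76),.01),(onz(T,c1(75,516),.055)+onz(T,c1(163,520),.055))/2,(onz(T,c1(118,40),.093)+onz(T,c1(210,46),.093))/2])
print("chute",p,r)
print("dish x",loc(p,-.095,0))
c,s=np.cos(p[2]),np.sin(p[2])
for w in [(.5986,-.2416),(.5593,-.2372),(.5178,-.2325)]:
    d=np.array(w)-p[:2]; x,y=c*d[0]+s*d[1],-s*d[0]+c*d[1]; print("local",x,y,"ball z",.043+.122*(x+.115))
for phi in(p[2]+np.pi/2,):print(best((.52,-.232,.06),phi,(0,0,1)))
E
```

```text
finA tip [0.5538 0.0543 0.0767] [0.5528 0.0534 0.084 ] [0.5582 0.055  0.084 ]
finB tip [0.464  0.0621 0.0783] [0.4637 0.0611 0.084 ] [0.4682 0.0627 0.084 ]
foot scene [0.5634 0.0546 0.006 ]
foot scene [0.4732 0.0629 0.006 ]
chute [ 0.5439 -0.2369 -0.0962] [[ 0.0015  0.0001]
 [ 0.0024 -0.0007]
 [ 0.0034 -0.0005]
 [ 0.0014 -0.0003]
 [-0.0088  0.0014]]
dish x [ 0.4494 -0.2278]
local 0.05485959314360865 0.0005767256159631643 ball z 0.06372287036352026
local 0.01531869850778366 0.0011830682572038537 ball z 0.0588988812179496
local -0.026440836245801767 0.0018767952669771055 ball z 0.05380421797801218
(array([ 0.52 , -0.232,  0.138]), array([ 0.    ,  0.9988, -0.0481,  0.    ]))
```

Run:
```python
from h import *
import cv2,pickle
over((.45,.06),np.pi/2,z=.27); c=ctrl.get_calibration("wrist"); i=ctrl.get_image("wrist"); cv2.imwrite("pics/w1.png",i); pickle.dump(c,open("w1.pkl","wb"))
print(c["t"],ctrl.state()["clock"],ctrl.state()["joint_positions"])
```

```text
[-0.05899923 -0.47394195  0.31288233] 2.05 [ 8.88463814e-03 -1.32449430e-01  1.49726240e+00  2.28684621e-04
  1.77698957e+00 -1.56303459e+00]
```

View pics/w1.png

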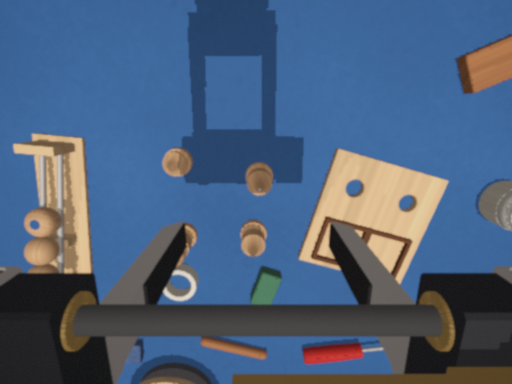

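Run:
```python
import cv2
i=cv2.imread("pics/w1.png")
a=cv2.resize(i[145:265,225:295],None,fx=5,fy=5,interpolation=cv2.INTER_CUBIC)
b=cv2.resize(i[145:265,330:420],None,fx=5,fy=5,interpolation=cv2.INTER_CUBIC)
cv2.imwrite("pics/c4.png",cv2.hconcat([a,b]))
from h import *;import pickle
np.set_printoptions(precision=4,suppress=True)
c=pickle.load(open("w1.pkl","rb"))
def pr(X):
    q=c["R"]@X+c["t"]; return c["fx"]*q[0]/q[2]+c["cx"],c["fy"]*q[1]/q[2]+c["cy"]
print(-c["R"].T@c["t"])
for x,y in[(.5535,.054),(.464,.0615)]: print([pr(np.array([x,y,z])) for z in(0,.084)])
p=[.535,.2302,-.2707]
for a in(-.042,.042):print(pr(np.array([*loc(p,-.042,a),.012])))
```

```text
[0.3705 0.0598 0.4303]
[(np.float64(253.3776228797158), np.float64(230.08530351687222)), (np.float64(252.5577176505906), np.float64(255.6395487985784))]
[(np.float64(258.30843052439695), np.float64(174.28540795938193)), (np.float64(258.54368287150066), np.float64(189.00695822521507))]
(np.float64(353.41096466663134), np.float64(189.0725109851411))
(np.float64(406.4733015357658), np.float64(203.74690440805196))
```

View pics/c4.png

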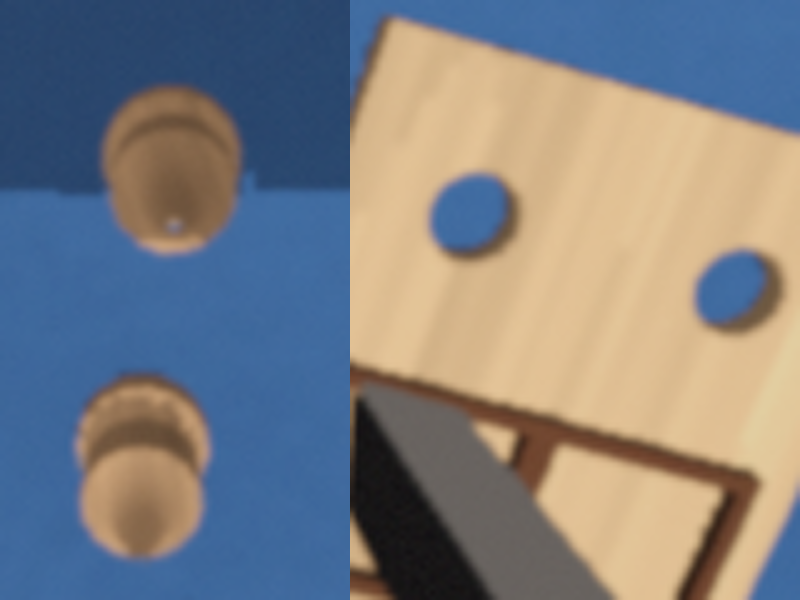

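Run:
```python
from h import *
import cv2
a=-.0962; phi=a+np.pi/2; t=np.radians(7)
ax=np.array([-np.sin(t)*np.cos(a),-np.sin(t)*np.sin(a),np.cos(t)])
ctrl.move_gripper(.07,force=10)
g=np.array([.5187,-.2326,.0605])
p,q=best(g+.09*ax,phi,ax); ctrl.move_pose(p,q)
print(line(g,.12,ax,contact_N=6)); ctrl.move_gripper(.03,force=10); s=ctrl.state(); print(s["width"],s["grip_force"],s["eef_pos"]-.0)
line(g+[0,0,.07],.2,ax); s=ctrl.state(); print(s["width"],s["grip_force"],s["clock"])
cv2.imwrite("pics/s1.png",ctrl.get_image("scene")[130:270,60:260])
d=np.array([.4798,-.4247]); 
over(d,-.1629+np.pi/2,z=.12)
print(line((*d,.03),.12),line((*d,.022),.02,contact_N=2),ctrl.state()["eef_pos"][2]-.078)
ctrl.move_gripper(.056); ctrl.sleep(.1); line((*d,.14),.15); ctrl.sleep(.2)
cv2.imwrite("pics/t1.png",cv2.resize(ctrl.get_image("top")[140:240,310:410],None,fx=6,fy=6,interpolation=cv2.INTER_CUBIC)); print(ctrl.state()["clock"])
```

```text
False
0.03966971201053438 10.000068668596214 [ 0.50933247 -0.23176971  0.13823502]
0.03970934611283657 10.000042105821194 6.875
False True 0.02593095575642508
10.7167
```

View pics/t1.png

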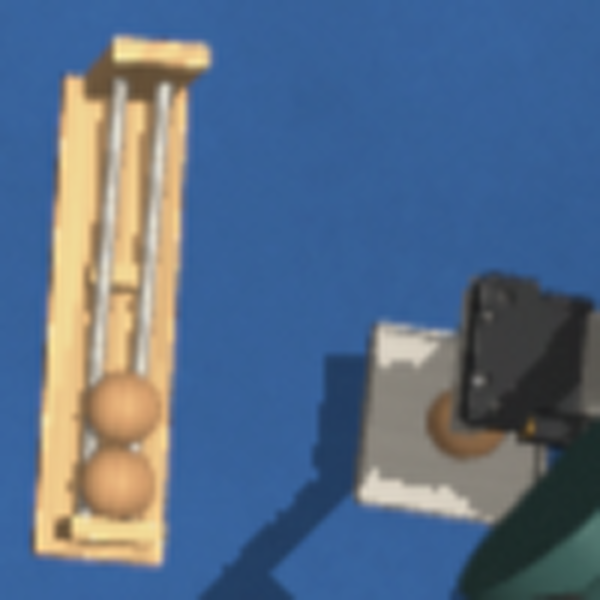

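```bash
cat >> h.py <<'E'
TR=[.535,.2302,-.2707]
def ball(b,hole):
    phi=-.0962+np.pi/2; ctrl.move_gripper(.06,force=6); over(b,phi,.15)
    print("hit",line((*b,.052),.12,contact_N=6)); ctrl.move_gripper(.03,force=6); print("w",ctrl.state()["width"],ctrl.state()["grip_force"])
    line((*b,.15),.15); h=loc(TR,-.042,hole); over(h,TR[2]+np.pi/2,.12); print("w",ctrl.state()["width"])
    line((*h,.045),.12); print("down",line((*h,.0345),.02,contact_N=2),ctrl.state()["eef_pos"][2]-.078)
    ctrl.move_gripper(.058); line((*h,.15),.15); print(ctrl.state()["clock"])
E
python3 - <<'E'
from h import *
import cv2
T=ctrl.get_calibration("top")
c1=lambda x,y:(310+(x+.5)/6-.5,140+(y+.5)/6-.5)
b=onz(T,c1(117,482),.045)[:2]; print(b, onz(T,c1(123,408),.05), loc([.5417,-.2369,-.0962],-.095,0))
b=(b+loc([.5417,-.2369,-.0962],-.095,0))/2
ball(b,.042)
np.save("b.npy",b)
t=ctrl.get_image("top"); cv2.imwrite("pics/t2.png",cv2.resize(t[140:240,140:345],None,fx=3.9,fy=3.9,interpolation=cv2.INTER_CUBIC))
E
```

```text
[ 0.44754381 -0.22740286] [ 0.48665362 -0.23095938  0.05      ] [ 0.44713925 -0.22777509]
hit False
w 0.03945030041499997 6.00019957870245
w 0.03934419230955488
down True 0.03573169145366885
18.6
```

View pics/t2.png

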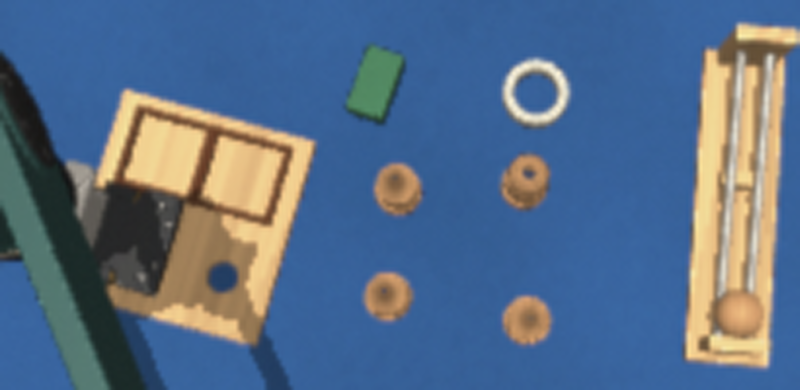

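```bash
cat >> h.py <<'E'
def finial(f,bay):
    ctrl.move_gripper(.06,force=10); over(f,np.pi/2,.17)
    print("hit",line((*f,.04),.15,contact_N=6)); ctrl.move_gripper(.025,force=10); print("w",ctrl.state()["width"],ctrl.state()["grip_force"])
    line((*f,.16),.15); h=loc(TR,.045,bay); over(h,TR[2],.13); print("w",ctrl.state()["width"])
    line((*h,.058),.12); print("down",line((*h,.049),.02,contact_N=3),ctrl.state()["eef_pos"][2]-.078)
    ctrl.move_gripper(.05); ctrl.sleep(.1); line((*h,.17),.15); print(ctrl.state()["clock"])
E
python3 - <<'E'
from h import *
import cv2
ball(np.load("b.npy"),-.042)
finial((.464,.0615),-.034)
cv2.imwrite("pics/s2.png",cv2.resize(ctrl.get_image("scene")[150:260,70:390],None,fx=2.5,fy=2.5,interpolation=cv2.INTER_CUBIC))
E
```

```text
hit False
w 0.03949802289546584 6.0000962018966675
w 0.039526660253423655
down True 0.035899998566788924
27.4667
hit False
w 0.033456201930969674 10.000060760576162
w 0.0333050808068808
down True 0.05222425695405643
35.2833
```

View pics/s2.png

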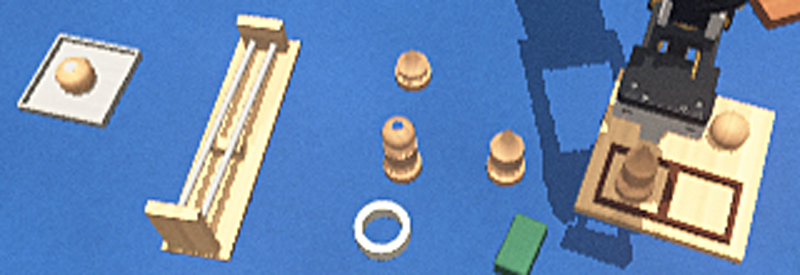

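Run:
```python
from h import *
import cv2
finial((.5545,.0545),.034)
over((.3,.0),np.pi/2,.25); ctrl.sleep(.5)
s=ctrl.get_image("scene");t=ctrl.get_image("top")
a=cv2.resize(s[150:270,290:390],(500,600),interpolation=cv2.INTER_CUBIC)
b=cv2.resize(t[160:230,150:225],(300,280),interpolation=cv2.INTER_CUBIC)
d=cv2.resize(t[185:235,365:415],(300,320),interpolation=cv2.INTER_CUBIC)
cv2.imwrite("pics/f.png",cv2.hconcat([a,cv2.vconcat([b,d])])); print(ctrl.state()["clock"])
```

```text
hit False
w 0.033435741914628954 10.000055290947785
w 0.03362046819775473
down True 0.052107756207620884
42.8333
44.8833
```

View pics/f.png

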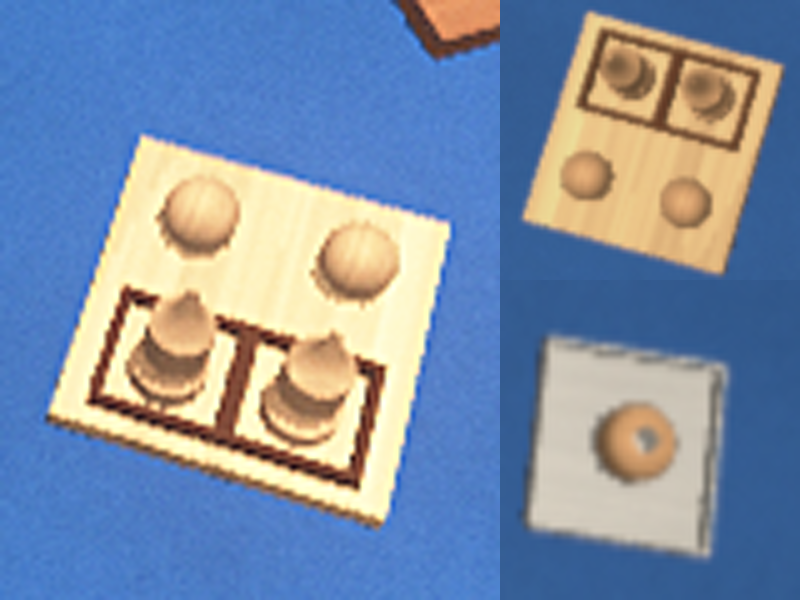

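Run:
```python
from h import *
T=ctrl.get_calibration("top");S=ctrl.get_calibration("scene")
for n,t,s,h in[("L",(586,176),(358,261),.042),("R",(686,202),(202,214),-.042)]:
    a=ray(T,((t[0]-500+.5)/4+149.5,(t[1]+.5)/4+159.5)); b=ray(S,((s[0]+.5)/5+289.5,(s[1]+.5)/5+149.5))
    print(n,tri([a,b]),onz(T,((t[0]-500+.5)/4+149.5,(t[1]+.5)/4+159.5),.027),loc(TR,-.042,h))
```

```text
L [0.50555211 0.2828414  0.02430799] [0.50527796 0.28213111 0.027     ] [0.50576053 0.28190158]
R [0.48359206 0.20173147 0.02645012] [0.4834948  0.20061761 0.027     ] [0.48329842 0.20096053]
```

Both balls are within 1 mm of the hole centres and at the seated height.

```bash
python3 -c "
from bench import ctrl
print(ctrl.close_job())"
```

```text
the job is handed in; nothing more can be done
None
```

I handed the job in at about 45 s on the robot clock, and the last pictures show the knob on its base in the dish, both balls seated, and both tall pointed finials upright in their bays. I never handled the round-topped or short finials; the judge returned no verdict.

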